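# Sort the brass arrestors out of the offcut crate and seal them in their tin

## Task

Take the lid off the red tin and lay it right way up on the black rubber mat, well centred. Put the stray steel block from the tin into the blue crate, and fish all the brass flashback arrestors out of the crate into the tin, leaving the steel in the crate. Then put the lid back squarely on the tin and press it down until the rubber seal is fully home, without disturbing the hammer or the clamp.

Things in the scene. Friction and masses are not known exactly. Their poses are not given: they have to be found in the camera images.
- crate: Open blue plastic offcut crate, fixed, 240 (its x) by 310 (its y) mm, 55 high, walls and floor 5 thick. Origin: centre of the underside.
- tin: Open red sheet-metal tin, fixed, 156 (its x) by 126 (its y) mm outside, walls and floor 3 thick (inside 150 by 120), wall top 60 above its underside. Origin: centre of the underside. Starts with its lid resting on it and one stray steel block inside.
- gasket (a joint): Black rubber seal around the tin's rim, 160 by 130 mm outside, 150 by 120 inside, 8 high. Value in m: 0 = standing 8 mm proud of the tin's wall top (start), 0.008 = pushed fully down, flush with the wall top. It carries the lid's weight without sinking; about 9 N straight down pushes it, and it stays where it is left.
- mat: Black rubber mat on the bench, fixed, 200 (its x) by 170 (its y) mm, 3 thick. Origin: centre of the underside.
- lid: Loose lid, 130 g: aluminium plate 164 (x) by 134 (y) mm, 5 thick; below it a plug 140 by 110, 8 deep, that drops into the seal's opening; on top, central, a black bar handle 60 (x) by 16 (y), 28 high. Origin: centre of the plate's underside (handle top +33 mm, plug bottom -8): 68 above the tin's origin on the raised seal, 60 pressed home, 11 above the mat's. Either way round fits.
- arrestor1: Brass flashback arrestor with a red band, about 90 g: square body 22 x 22 mm, 24 long, with a round stub of 16 diameter, 10 long, at each end; 44 long overall along its x. Origin: its centre. Lies in the crate; may be absent (three to five are present).
- arrestor2: Brass flashback arrestor with a red band, about 90 g: square body 22 x 22 mm, 24 long, with a round stub of 16 diameter, 10 long, at each end; 44 long overall along its x. Origin: its centre. Lies in the crate; may be absent (three to five are present).
- arrestor3: Brass flashback arrestor with a red band, about 90 g: square body 22 x 22 mm, 24 long, with a round stub of 16 diameter, 10 long, at each end; 44 long overall along its x. Origin: its centre. Lies in the crate; may be absent (three to five are present).
- arrestor4: Brass flashback arrestor with a red band, about 90 g: square body 22 x 22 mm, 24 long, with a round stub of 16 diameter, 10 long, at each end; 44 long overall along its x. Origin: its centre. Lies in the crate; may be absent (three to five are present).
- arrestor5: Brass flashback arrestor with a red band, about 90 g: square body 22 x 22 mm, 24 long, with a round stub of 16 diameter, 10 long, at each end; 44 long overall along its x. Origin: its centre. Lies in the crate; may be absent (three to five are present).
- off1: Steel angle offcut, 52 (x) by 30 (y), 30 high, one 4 mm leg flat below, the other upright along its -y edge. Belongs in the crate, where it lies. Origin: centre of its underside.
- off2: Dark square-tube offcut, 42 (x) by 30 by 30. Belongs in the crate, where it lies. Origin: centre of its underside.
- off3: Steel flat-bar offcut, 56 (x) by 26 (y), 10 thick. Belongs in the crate, where it lies. Origin: centre of its underside.
- off4: Dark hex nut, 30 across flats, 18 high. Belongs in the crate, where it lies. Origin: centre of its underside.
- off5: Short thick steel bolt lying along its x, 52 long: 24 mm square head at -x, shank 14 diameter, with a 22 x 24 nut near +x. Belongs in the crate, where it lies. Origin: centre of its underside.
- off6: Dark steel channel offcut, 50 (x) by 30 (y), 24 high, open upward. Belongs in the crate, where it lies. Origin: centre of its underside.
- off7: Dark flat-bar offcut, 46 (x) by 30 (y), 14 thick. Belongs in the crate, where it lies. Origin: centre of its underside.
- stray: Dark solid square-bar offcut, 40 (x) by 24 by 24 mm, about 120 g, lying inside the tin at the start. Origin: its centre.
- hammer: Bystander: hammer 260 mm long lying on the bench. Origin: centre underneath.
- clamp: Bystander: earth clamp, 150 by 60 mm, 22 high, lying on the bench. Origin: centre underneath.

How it is judged:
By the outcome, as a careful person would: the job done as asked, in the order asked, and still so for the second after the job is handed in, with the robot touching nothing.
Of arrestor1, arrestor2, arrestor3, arrestor4, arrestor5 only 3 to 5 are there at a start; the rules pass over those that are not, and their reading is None.
At some moment in a run one of arrestor1, arrestor2, arrestor3, arrestor4, arrestor5 may be knocked a few centimetres aside while the robot is not near it.
Once in a run the grip may slacken for a moment while it holds something.
It also fails if it takes over 210 s, if anything falls off the work surface, if the arm or the gripper's body presses on something with over 40 N, if the wrist force passes 120 N, or if a joint passes its speed limit or range.

## Robot

A 6-joint arm with a two-finger parallel gripper is mounted at the origin on the work surface. World frame = base frame: x ahead of the robot, y to its left, z up, the work surface at z = 0. Lengths are in m, angles in rad, forces in N, time in s.
With the tool pointing down it reaches from about 0.325 to 0.85 m from the base axis. Payload 4.4 kg.
Tool frame: the origin (TCP) lies midway between the tips of the shut fingers; the grasp point (between the pads) lies behind it (grip_depth is the z of the grasp point in the tool frame, in m); z points along the fingers, y is the line along which they close (so a half turn about z gives the same grasp; the last joint's range is limited). The gripper opens to 94 mm and grips with 3 to 60 N. Pads are 16 mm wide; open, the fingers measure 119 mm over their backs; the gripper's body (75 mm by 177 mm) begins 78 mm behind the grasp point.
Start: joints at [1.089, 0.207, 1.542, -0, 1.393, -0.15], TCP at [0.187, 0.544, 0.179] pointing down, gripper open.
Joint ranges: [-2.73, 2.73], [-0.86, 2.22], [0.23, 2.46], [-1.11, 4.25], [0.08, 2.63], [-2.82, 2.82]. Speed limits (rad/s): [2.79, 2.79, 3.14, 3.14, 3.14, 3.14].

## Interface

Orientations are given as [roll, pitch, yaw] about the fixed x, y, z axes, in that order (R = Rz(yaw) Ry(pitch) Rx(roll)).
In Python, from bench import movep, movel, move_j, gripper_to, wait, solve_ik, sense, snapshot, calibration, Unreachable, hand_in, grip_depth gives the robot as it stands. The module is installed in compiled form; this text tells all that it offers. Calls block until the motion is done:
- movep(position, orientation): joint-space move of the TCP to a pose.
- movel(position, frame=None, speed=0.15, until_force=None): straight line of the TCP; frame=None keeps the orientation; speed is the mean speed in m/s. With until_force (N) it stops when the force on the tool has changed by that much, and returns True; else False.
- move_j(angles): joint-space move.
- gripper_to(opening): finger opening in m; the grip force is fixed at half the most; returns when the fingers have stopped.
- wait(seconds).
- solve_ik(position, orientation): joint angles nearest the present ones, or None.
- sense(): the state.
- snapshot(name): name is "scene" or "top"; returns (picture, depth): 400x640x3 uint8, blue, green, red; 400x640 float32, m along the optical axis (not along the pixel's ray), 0 where there is no reading.
- calibration(name): a dict with "mtx" (3x3 intrinsics, pixels), "view" (4x4, takes a point from world to camera coordinates). Camera axes: x right, y down, z forward; pixel columns grow to the right and rows downward; lengths in m; the calibration is good to about 2 mm. A picture is of the moment at which its call begins. calibration takes no time and is no camera call.
A pose or a line that the arm cannot do raises Unreachable and nothing moves.
- hand_in(): hands the job in; it is judged then, once.
The state is a dict: "clock": time; "joints": joint angles; "dq": joint speeds; "effort": joint torques, N m; "tcp_pos": TCP position; "eef_rot": TCP orientation; "force": force on the tool from outside, world axes, zero at the start; "ft_torque": the same for the moment, N m; "gripper_width": finger opening in m; "finger_force": force on a finger pad.
Only numpy, scipy, OpenCV 4.12 (cv2) and the standard library are available. Lean on these libraries where they do the work, as an engineer would, in place of code of your own. Each camera call takes 0.05 s, during which the arm holds its last target. There are 200 camera calls.

## Working session

There is one attempt and no reset: what is moved stays moved. The work goes in short steps, each a Python script; the robot and the scene stay as the last script left them, time stands still between calls to the robot, and variables do not carry over. Pictures are saved under pics/ and viewed, at most 14 in all, crops included, and the job is handed in when it is done.

```bash
mkdir -p pics
python3 - <<'E'
from bench import *
import cv2,numpy as np
for n in("scene","top"):
    p,d=snapshot(n); cv2.imwrite(f"pics/{n}0.png",p); np.save(f"{n}0.npy",d)
    c=calibration(n); print(n,np.round(c["mtx"],1).tolist(),np.round(c["view"],3).tolist())
print(sense(),grip_depth)
E
```

```text
scene [[455.3, 0.0, 314.7], [0.0, 455.3, 207.9], [0.0, 0.0, 1.0]] [[0.573, 0.819, 0.019, -0.374], [0.624, -0.42, -0.659, -0.311], [-0.532, 0.39, -0.752, 1.522], [0.0, 0.0, 0.0, 1.0]]
top [[431.1, 0.0, 320.3], [0.0, 431.1, 200.1], [0.0, 0.0, 1.0]] [[-0.011, -1.0, -0.019, 0.043], [-0.989, 0.014, -0.148, 0.624], [0.149, 0.018, -0.989, 0.905], [0.0, 0.0, 0.0, 1.0]]
{'clock': 0.1, 'joints': array([ 1.08944289e+00,  2.07331342e-01,  1.54277247e+00,  2.44376640e-05,
        1.39350124e+00, -1.50488066e-01]), 'dq': array([-0.00127855, -0.00067179, -0.00290303, -0.00037904, -0.00130606,
       -0.00184631]), 'effort': array([-6.71756170e-04, -3.71863639e+01, -2.82293504e+01,  7.00349500e-02,
        3.11770162e-02, -4.35860397e-05]), 'tcp_pos': array([0.18643326, 0.5431292 , 0.17792725]), 'eef_rot': array([-3.13960660e+00, -3.25474224e-04,  2.81072262e+00]), 'force': array([0.62973557, 0.5231357 , 0.34824178]), 'ft_torque': array([-0.02697595,  0.03627934, -0.03899892]), 'finger_force': 0.0, 'gripper_width': 0.09377145136127014} -0.0188
```

View pics/top0.png

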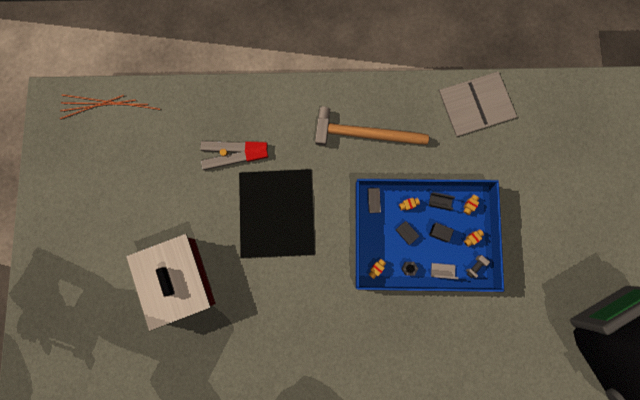

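View pics/scene0.png

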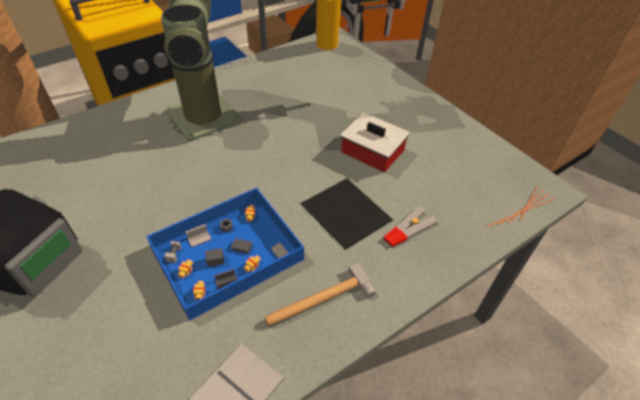

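```bash
cat > h.py <<'E'
from bench import *
import cv2,numpy as np
C={n:calibration(n) for n in("scene","top")}
def ray(uv,z,n="top"):
    """pixels -> world xy on plane z"""
    uv=np.atleast_2d(np.asarray(uv,float)); z=np.broadcast_to(z,len(uv))
    K,V=C[n]["mtx"],C[n]["view"]; R,t=V[:3,:3],V[:3,3]
    d=np.c_[uv,np.ones(len(uv))]@np.linalg.inv(K).T@R; o=-R.T@t
    return (o+d*((z-o[2])/d[:,2])[:,None])[:,:2]
def height(depth,n="top"):
    K,V=C[n]["mtx"],C[n]["view"]; R,t=V[:3,:3],V[:3,3]
    v,u=np.mgrid[:400,:640]
    c=np.dstack([(u-K[0,2])/K[0,0],(v-K[1,2])/K[1,1],np.ones_like(u)])*depth[...,None]
    return ((c-t)@R)*(depth>0)[...,None]
def rect(mask,z,n="top",box=None):
    """largest blob in box(u0,v0,u1,v1): world centre, (long,short), yaw of the long side"""
    m=np.zeros((400,640),np.uint8); u0,v0,u1,v1=box or(0,0,640,400)
    m[v0:v1,u0:u1]=mask[v0:v1,u0:u1].astype(np.uint8)
    k=cv2.findContours(m,cv2.RETR_EXTERNAL,cv2.CHAIN_APPROX_NONE)[0]
    k=max(k,key=cv2.contourArea)
    p=ray(k[:,0],z,n)
    (c,(w,h),a)=cv2.minAreaRect((p*1000).astype(np.float32)); 
    if w<h: w,h,a=h,w,a+90
    a=(a+90)%180-90
    return np.array(c)/1000,(w,h),np.deg2rad(a)
def arrestors(pic,H=None):
    hsv=cv2.cvtColor(pic,cv2.COLOR_BGR2HSV)
    m=(((hsv[...,0]<35)|(hsv[...,0]>165))&(hsv[...,1]>110)&(hsv[...,2]>60)).astype(np.uint8)
    m[:175]=0;m[295:]=0;m[:,:352]=0;m[:,505:]=0
    m=cv2.morphologyEx(m,cv2.MORPH_CLOSE,np.ones((3,3),np.uint8))
    out=[]
    for k in cv2.findContours(m,cv2.RETR_EXTERNAL,cv2.CHAIN_APPROX_NONE)[0]:
        if cv2.contourArea(k)<60: continue
        b=np.zeros_like(m);cv2.drawContours(b,[k],-1,1,-1)
        v,u=np.nonzero(b); p=ray(np.c_[u,v],0.02)
        c=p.mean(0); w,E=np.linalg.eigh(np.cov((p-c).T)); x=E[:,1]
        hz=np.percentile(H[v,u,2],80)*1000 if H is not None else 0
        out.append((c,np.arctan2(x[1],x[0]),np.sqrt(w)*1000,(u.mean(),v.mean()),len(u),hz))
    return out
E
python3 - <<'E'
from h import *
p=cv2.imread("pics/top0.png"); H=height(np.load("top0.npy")); z=H[...,2]
hsv=cv2.cvtColor(p,cv2.COLOR_BGR2HSV)
print("bench z",np.median(z[330:380,300:500]))
f=lambda r:(np.round(r[0],4),np.round(r[1],1),round(float(r[2]),4))
print("lid",f(rect((z>.06)&(z<.13),.073,box=(110,220,240,345))), np.median(z[265:275,185:195]),"hsv",hsv[270,190],hsv[310,160])
print("lidcol",f(rect((hsv[...,2]>110)&(hsv[...,1]<80),.073,box=(110,220,240,345))))
print("handle",f(rect((z>.09),.101,box=(110,220,240,345))))
print("mat",f(rect((hsv[...,2]<45),.003,box=(230,160,330,265))),hsv[210,280],hsv[160,280])
b=(hsv[...,0]>100)&(hsv[...,0]<130)&(hsv[...,1]>150)
print("crate",f(rect(b,.055,box=(345,170,515,300))))
for a in arrestors(p,H): print(np.round(a[0],4),round(a[1],3),np.round(a[2],1),np.round(a[3],1),a[4],round(a[5],1))
c=cv2.resize(p[172:298,348:508],None,fx=4.6,fy=4.6,interpolation=cv2.INTER_CUBIC); cv2.imwrite("pics/crate.png",c)
E
```

```text
bench z 0.00048547113608507226
lid (array([0.4518, 0.358 ]), array([163.9, 134.9]), 0.3526) 0.07414118143660031 hsv [ 15  59 183] [ 15  58 193]
lidcol (array([0.4669, 0.3497]), array([280.6, 228.6]), 1.558)
handle (array([0.4521, 0.3557]), array([60.4, 19.7]), 0.3679)
mat (array([0.603 , 0.1384]), array([198.8, 169.9]), 0.0332) [30 85 18] [ 19  56 114]
crate (array([ 0.5466, -0.1958]), array([310.5, 239. ]), 1.5475)
[ 0.4736 -0.0876] 2.493 [ 6.  11.6] [377.1 268.4] 177 28.4
[ 0.5392 -0.3043] 2.145 [ 6.3 12.2] [473.7 237.5] 193 27.8
[ 0.6174 -0.164 ] 1.905 [ 5.9 12.2] [409.  203.6] 173 27.6
[ 0.6138 -0.3029] 2.509 [ 6.5 12.1] [471.  204.4] 192 27.7
```

View pics/crate.png

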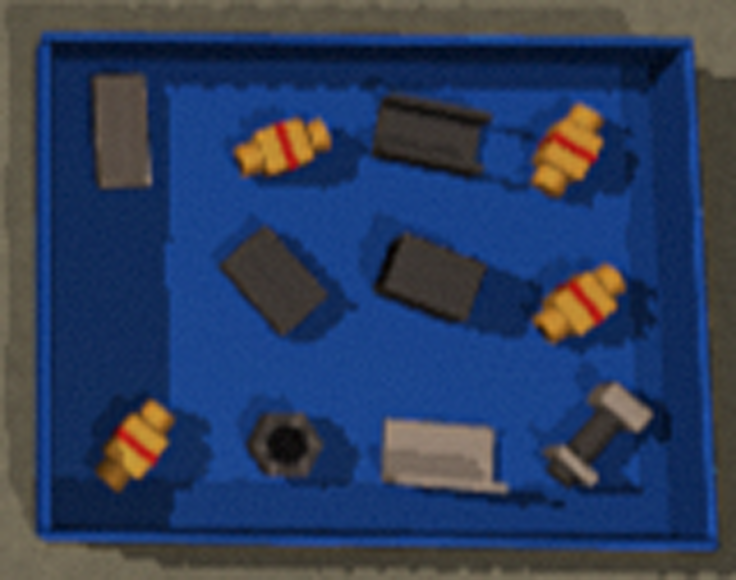

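```bash
cat >> h.py <<'E'
TR=0.20
def fr(yaw):
    """orientation for tool-down with tool x along yaw, half turn chosen near the middle of joint 6"""
    return yaw
def go(xy,yaw,z=TR):
    c=[]
    for k in(-2,-1,0,1,2):
        o=[np.pi,0,yaw+k*np.pi]; q=solve_ik([*xy,z],o)
        if q is not None: c.append((np.abs(np.array(q)-sense()["joints"])[5]+ (10 if abs(q[5])>2.6 else 0),o))
    o=min(c,key=lambda t:t[0])[1]; movep([*xy,z],o); return o
def down(xy,z,force=None,speed=.1):
    return movel([*xy,z],speed=speed,until_force=force)
def st(tag):
    s=sense(); print(tag,round(s["clock"],1),np.round(s["tcp_pos"],4),"yaw %.3f w %.4f ff %.1f"%(s["eef_rot"][2],s["gripper_width"],s["finger_force"]),np.round(s["force"],1))
    return s
def up(z=TR,speed=.15):
    p=sense()["tcp_pos"]; movel([p[0],p[1],z],speed=speed)
def look(tag=None):
    p,d=snapshot("top")
    if tag: cv2.imwrite(f"pics/{tag}.png",p)
    return p,height(d)
def pick(xy,yaw,z,op=.045):
    go(xy,yaw); gripper_to(op); hit=down(xy,z,force=8)
    if hit: st("HIT")
    gripper_to(0.0); s=st("gripped"); up(); st("lifted")
E
sed -i '/^def fr/,/^    return yaw/d' h.py
python3 - <<'E'
from h import *
print(np.round(sense()["joints"],2))
pick((.4518,.358),.3526,.076)
p,H=look("lift")
E
```

```text
[ 1.09  0.21  1.54  0.    1.39 -0.15]
gripped 4.4 [0.4518 0.358  0.076 ] yaw -2.789 w 0.0004 ff 0.0 [ 0.  -0.6  0.7]
lifted 5.4 [0.451  0.3576 0.1988] yaw -2.789 w 0.0007 ff 0.0 [-0.6 -0.5  0.6]
```

Run:
```python
from h import *
p,d=snapshot("scene"); a=cv2.imread("pics/lift.png")
c=np.hstack([cv2.resize(a[150:350,60:260],(400,400)),cv2.resize(p[0:200,270:470],(400,400))]); cv2.imwrite("pics/l2.png",c)
st("")
```

```text
5.5 [0.4508 0.3574 0.1983] yaw -2.789 w 0.0001 ff 0.0 [ 0.7 -0.6 -0.5]
```

View pics/l2.png

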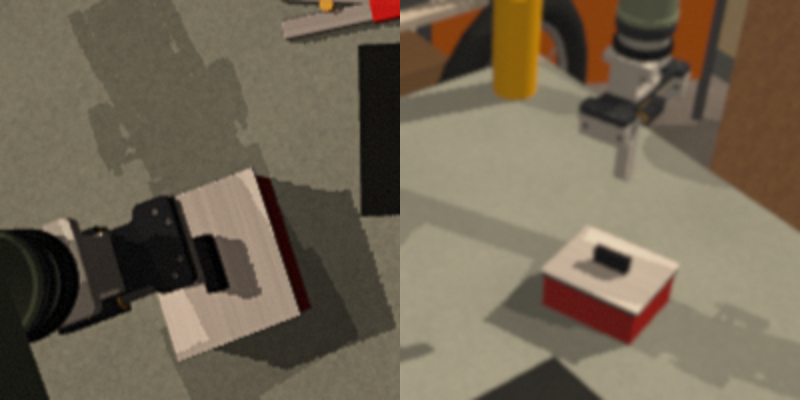

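Run:
```python
from h import *
p,d=snapshot("scene"); H=height(d,"scene"); s=st("")
m=(np.abs(H[...,:2]-s["tcp_pos"][:2]).max(-1)<.045)&(H[...,2]>.12)&(H[...,2]<.5)
v,u=np.nonzero(m); P=H[v,u]; i=np.argsort(P[:,2])[:200:12]
print(np.round(np.c_[P[i]*1000,u[i],v[i]]).astype(int).tolist())
cv2.imwrite("pics/tip.png",cv2.resize(p[20:120,320:450],None,fx=6,fy=6,interpolation=cv2.INTER_CUBIC))
```

```text
5.5 [0.4509 0.3575 0.1984] yaw -2.789 w 0.0006 ff 0.0 [-0.1  0.6 -0.5]
[[457, 361, 223, 383, 90], [455, 372, 234, 386, 85], [459, 364, 239, 385, 85], [452, 344, 242, 378, 85], [462, 349, 246, 382, 85], [458, 366, 250, 386, 81], [462, 348, 253, 382, 83], [462, 354, 257, 384, 81], [461, 355, 262, 384, 79], [460, 361, 265, 386, 77], [459, 347, 270, 382, 77], [456, 364, 272, 386, 74], [449, 341, 276, 378, 74], [457, 365, 281, 387, 71], [456, 364, 290, 387, 68], [461, 356, 294, 386, 68], [459, 356, 303, 386, 65]]
```

View pics/tip.png

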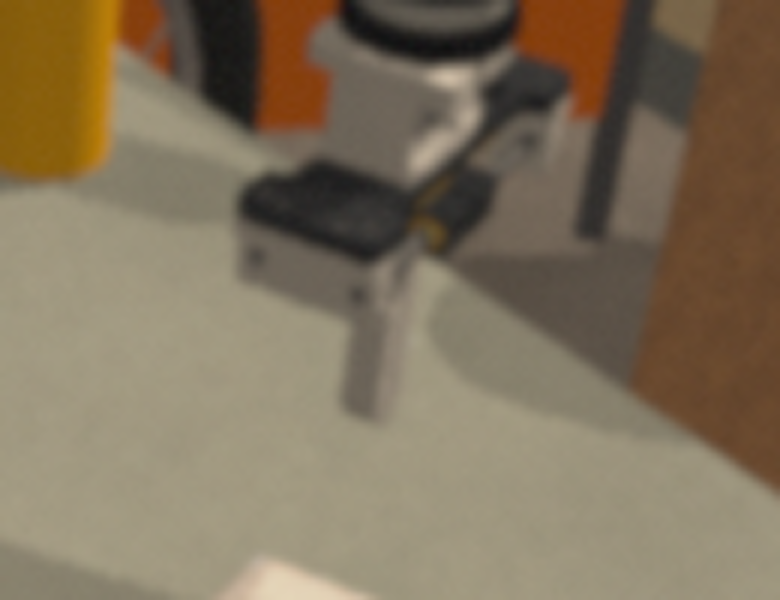

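Run:
```python
from h import *
go((.42,.15),0,.1)
down((.42,.15),.03); st("")
print(down((.42,.15),-.004,force=5,speed=.02)); st("touch"); up(.1); st("")
```

```text
7.3 [0.4207 0.1503 0.0305] yaw -3.141 w 0.0004 ff 0.0 [-0.7  0.1  0.7]
False
touch 9.2 [ 0.4201  0.15   -0.0039] yaw -3.142 w 0.0006 ff 0.0 [ 0.   0.6 -0.1]
 10.0 [0.4192 0.1499 0.0992] yaw 3.142 w 0.0001 ff 0.0 [-0.  -0.3 -0.8]
```

Run:
```python
from h import *
down((.42,.15),0.0)
print(down((.42,.15),-.035,force=5,speed=.02)); st("touch"); up(.1)
gripper_to(.045); s=st("open"); 
down((.42,.15),0.0)
print(down((.42,.15),-.035,force=5,speed=.02)); st("touch open"); up(.1); st("")
```

```text
True
touch 12.4 [ 0.4199  0.15   -0.0262] yaw -3.142 w 0.0005 ff 2.6 [-1.3  0.4  4.7]
open 14.2 [0.4199 0.15   0.1001] yaw -3.142 w 0.0452 ff 0.0 [0.1 0.1 0.5]
True
touch open 16.6 [ 0.4199  0.15   -0.0262] yaw -3.142 w 0.0453 ff 2.6 [-1.  -0.3  5.6]
 17.6 [0.4189 0.1498 0.099 ] yaw 3.142 w 0.0451 ff 0.0 [ 0.2 -0.3 -0.9]
```

```bash
sed -i 's/^TR=0.20/TR=0.17; T=0.0255  # real fingertips are T above the reported TCP/; s/return movel(\[\*xy,z\]/return movel([*xy,z-T]/' h.py
python3 - <<'E'
from h import *
pick((.4518,.358),.3526,.076)
p,H=look(); z=H[...,2]
s=sense()
if s["gripper_width"]>.01:
    go((.603,.1384),.0332)
    print(down((.603,.1384),.0195,force=4,speed=.08)); st("placed")
    gripper_to(.05); up(); st("")
E
```

```text
gripped 20.6 [0.452  0.3579 0.0508] yaw -2.789 w 0.0155 ff 30.0 [ 0.1 -0.9  1.7]
lifted 21.5 [0.4511 0.3574 0.1687] yaw -2.789 w 0.0155 ff 30.0 [ 0.3 -0.1 -1.7]
False
placed 25.0 [ 0.6034  0.1385 -0.0055] yaw -3.108 w 0.0158 ff 30.0 [-0.1  0.3 -0.8]
 27.0 [0.6021 0.1383 0.1686] yaw -3.108 w 0.0499 ff 0.0 [-0.9 -0.6 -0.5]
```

Run:
```python
from h import *
go((.4,.0),0,.25)
p,H=look("t2"); z=H[...,2]; hsv=cv2.cvtColor(p,cv2.COLOR_BGR2HSV)
f=lambda r:(np.round(r[0],4),np.round(r[1],1),round(float(r[2]),4))
print("lid",f(rect((z>.011)&(z<.03),.016,box=(225,150,340,275))),f(rect((hsv[...,2]>90)&(hsv[...,1]<90),.016,box=(240,170,316,258))))
print("handle",f(rect(z>.032,.044,box=(225,150,340,275))))
print("rim",f(rect((z>.055)&(z<.085),.068,box=(110,220,240,345))))
cv2.imwrite("pics/t2c.png",np.hstack([cv2.resize(p[225:340,115:230],(400,400),interpolation=2),cv2.resize(p[155:270,225:340],(400,400),interpolation=2)])); st("")
for a in arrestors(p,H): print(np.round(a[0],4),round(a[1],3),a[4],round(a[5],1))
```

```text
lid (array([0.6022, 0.1399]), array([164. , 134.1]), 0.0326) (array([0.6034, 0.1406]), array([165.1, 134.2]), 0.0303)
handle (array([0.6017, 0.1392]), array([58.8, 16.9]), 0.0472)
rim (array([0.4511, 0.3591]), array([160.2, 132.6]), 0.3394)
 28.1 [4.006e-01 3.000e-04 2.496e-01] yaw -3.141 w 0.0494 ff 0.0 [ 0.5 -0.1 -0.2]
[ 0.4735 -0.0875] 2.486 178 28.5
[ 0.5392 -0.3042] 2.147 194 27.7
[ 0.6174 -0.164 ] 1.905 173 27.6
[ 0.6135 -0.3026] 2.536 190 27.7
```

View pics/t2c.png

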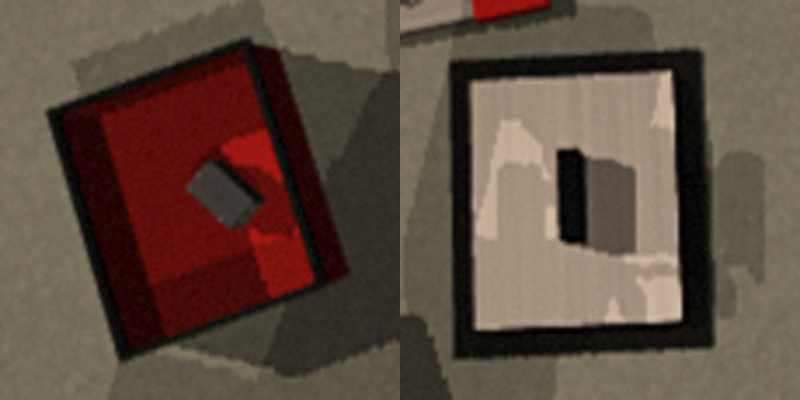

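```bash
cat >> h.py <<'E'
def place(xy,yaw,z,op=.036):
    go(xy,yaw)
    w=sense()["gripper_width"]
    hit=down(xy,z,force=6,speed=.1); st("at place hit=%s"%hit)
    gripper_to(op); up(); st("away")
E
python3 - <<'E'
from h import *
p=cv2.imread("pics/t2.png"); hsv=cv2.cvtColor(p,cv2.COLOR_BGR2HSV)
m=((hsv[...,1]<110)&(hsv[...,2]>35)).astype(np.uint8)
c,wh,yaw=rect(m,.027,box=(162,262,200,298)); print("stray",c,wh,yaw)
t=ray([(378,235)],.029)[0]; print("target",t)
if 20<wh[1]<30 and 34<wh[0]<46:
    pick(c,yaw,.006,op=.05)
    if sense()["gripper_width"]>.015:
        place(t,-.023,.0085)
E
```

```text
stray [0.4508627  0.35112473] (43.054351806640625, 22.727670669555664) 0.8114306296320001
target [ 0.54676008 -0.09089876]
gripped 32.2 [ 0.4511  0.351  -0.0193] yaw -2.330 w 0.0241 ff 30.0 [ 0.4 -0.9  0.7]
lifted 33.6 [0.4503 0.3505 0.1687] yaw -2.330 w 0.0240 ff 30.0 [-0.1  0.1 -0.7]
at place hit=False 37.3 [ 0.5474 -0.0911 -0.0164] yaw 3.119 w 0.0235 ff 30.0 [-0.6 -0.2 -1.1]
away 39.1 [ 0.546  -0.0907  0.1688] yaw 3.119 w 0.0360 ff 0.0 [-0.4 -0.1  0.9]
```

```bash
cat >> h.py <<'E'
TIN=np.array([.4514,.3586]); TY=.347
def slot(i):
    x,y=[(-.035,-.028),(-.035,.028),(.035,-.028),(.035,.028),(0,0)][i]
    return TIN+[x*np.cos(TY)-y*np.sin(TY),x*np.sin(TY)+y*np.cos(TY)]
def job(i):
    p,H=look(f"a{i}_{int(sense()['clock'])}"); A=arrestors(p,H); print("seen",len(A),[np.round(a[0],3).tolist() for a in A])
    if not A: return False
    c,yaw=A[0][:2]
    pick(c,yaw,.0075,op=.034)
    if not .018<sense()["gripper_width"]<.026: print("NO GRIP"); return False
    place(slot(i),TY+np.pi/2,.007,op=.034)
    return True
E
python3 - <<'E'
from h import *
go((.4,.0),0,.25)
for i in range(2):
    if not job(i): break
E
```

```text
seen 4 [[0.474, -0.088], [0.539, -0.304], [0.617, -0.164], [0.614, -0.303]]
gripped 43.2 [ 0.4738 -0.0876 -0.0177] yaw 2.486 w 0.0220 ff 29.7 [-0.5  0.2  3.1]
lifted 44.6 [ 0.4729 -0.0873  0.1688] yaw 2.486 w 0.0218 ff 29.7 [ 0.4  0.2 -1. ]
at place hit=False 48.2 [ 0.4286  0.3207 -0.0179] yaw 1.918 w 0.0216 ff 29.7 [-0.9  0.7 -1.4]
away 50.0 [0.4274 0.32   0.1688] yaw 1.918 w 0.0341 ff 0.0 [-0.9  0.2 -0.2]
seen 3 [[0.539, -0.304], [0.617, -0.164], [0.614, -0.303]]
gripped 54.9 [ 0.5394 -0.3044 -0.0176] yaw 2.147 w 0.0219 ff 29.5 [-0.1  0.1  0.8]
lifted 56.3 [ 0.5386 -0.3038  0.1685] yaw 2.147 w 0.0224 ff 29.5 [ 0.6  0.2 -1.2]
at place hit=False 60.8 [ 0.4095  0.3734 -0.0179] yaw 1.918 w 0.0216 ff 29.5 [-0.2  0.1 -1. ]
away 62.6 [0.4084 0.3726 0.1688] yaw 1.918 w 0.0341 ff 0.0 [-0.5  0.1  0.1]
```

Run:
```python
from h import *
for i in range(2,4):
    if not job(i): break
go((.4,.0),0,.25)
p,H=look("after"); print(len(arrestors(p,H)))
cv2.imwrite("pics/after_c.png",np.hstack([cv2.resize(p[225:340,115:230],(400,500),interpolation=2),cv2.resize(p[172:298,348:508],(400,500),interpolation=2)])); st("")
```

```text
seen 2 [[0.617, -0.164], [0.614, -0.303]]
gripped 67.3 [ 0.6178 -0.1641 -0.0176] yaw 1.905 w 0.0215 ff 30.0 [ 0.3 -0.4  0.6]
lifted 68.8 [ 0.6169 -0.1637  0.1685] yaw 1.905 w 0.0219 ff 30.0 [ 0.7 -0.6 -0.5]
at place hit=False 72.7 [ 0.4944  0.3445 -0.0178] yaw 1.918 w 0.0217 ff 30.0 [-0.5 -0.  -0.3]
away 74.5 [0.4931 0.3438 0.1686] yaw 1.918 w 0.0337 ff 0.0 [ 0.1 -1.  -0.6]
seen 1 [[0.614, -0.303]]
gripped 79.5 [ 0.6136 -0.3029 -0.0176] yaw -0.606 w 0.0214 ff 30.0 [-1.5 -0.1  1.6]
lifted 80.9 [ 0.6128 -0.3024  0.1683] yaw -0.606 w 0.0217 ff 30.0 [ 0.6 -0.3 -1.1]
at place hit=False 85.5 [ 0.4753  0.3972 -0.0178] yaw 1.918 w 0.0218 ff 30.0 [ 0.7  1.  -0.5]
away 87.3 [0.4741 0.3964 0.1686] yaw 1.918 w 0.0341 ff 0.0 [-0.1 -0.  -0.9]
0
 88.9 [0.4002 0.0005 0.2498] yaw 0.001 w 0.0338 ff 0.0 [ 0.2 -1.  -0.7]
```

View pics/after_c.png

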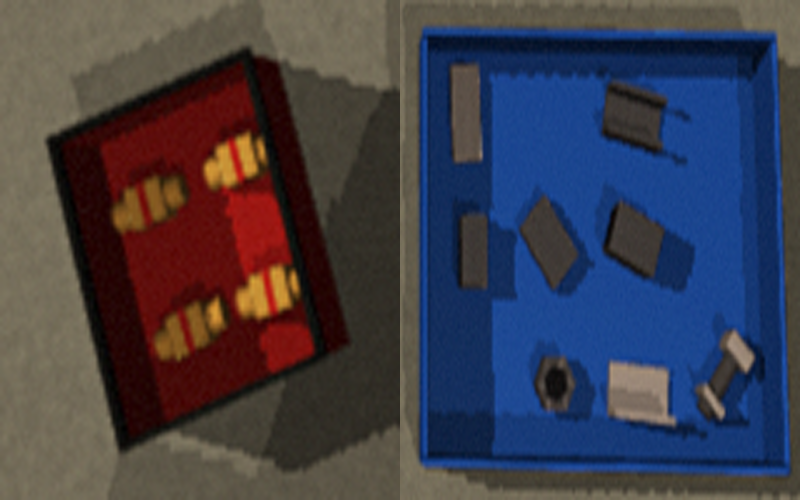

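Run:
```python
from h import *
f=lambda r:(np.round(r[0],4),np.round(r[1],1),round(float(r[2]),4))
p=cv2.imread("pics/after.png")
pick((.603,.1384),.0332,.0195)
if sense()["gripper_width"]>.012:
    t=np.array([.4514,.3587]); go(t,.346)
    down(t,.081); print(down(t,.074,force=4,speed=.02)); st("seated"); gripper_to(.05); up(); st("")
    go((.4,.0),0,.25)
    p,H=look("lid2"); z=H[...,2]
    print("lid",f(rect((z>.06)&(z<.13),.073,box=(110,220,240,345))),"top z",np.median(z[262:272,183:195]))
    K=z[235:330,130:215]; print("plane z corners",[round(float(np.median(z[v-2:v+3,u-2:u+3])),4) for u,v in((138,262),(183,243),(203,300),(152,320))])
    cv2.imwrite("pics/lid2c.png",cv2.resize(p[225:340,115:230],(500,500),interpolation=2))
```

```text
gripped 92.8 [ 0.603   0.1384 -0.0059] yaw 0.033 w 0.0159 ff 30.0 [-0.6  0.4  1.4]
lifted 94.1 [0.602  0.1383 0.1685] yaw 0.033 w 0.0160 ff 30.0 [-0.5  0.  -0.6]
True
seated 96.8 [0.4521 0.3591 0.0502] yaw 0.346 w 0.0156 ff 30.0 [ 1.8 -0.2  2.7]
 98.4 [0.4502 0.358  0.1688] yaw 0.346 w 0.0500 ff 0.0 [ 0.4 -0.3 -0.3]
lid (array([0.4519, 0.3597]), array([163.9, 136.5]), 0.3444) top z 0.07277379627125585
plane z corners [0.0725, 0.0734, 0.0728, 0.0723]
```

Run:
```python
from h import *
f=lambda r:(np.round(r[0],4),np.round(r[1],1),round(float(r[2]),4))
c=np.array([.4519,.3592])
go(c,.345+np.pi/2); gripper_to(.018); down(c,.107)
print(down(c,.088,force=30,speed=.015)); st("pressed"); up(); st("")
go((.4,.0),0,.25)
p,H=look("fin"); z=H[...,2]
print("lid",f(rect((z>.052)&(z<.125),.065,box=(110,220,240,345))))
print([round(float(np.median(z[v-2:v+3,u-2:u+3])),4) for u,v in((140,264),(184,245),(203,300),(154,320))])
cv2.imwrite("pics/finc.png",np.hstack([cv2.resize(p[225:340,115:230],(400,400),interpolation=2),cv2.resize(p[80:280,200:440],(400,400))]))
```

```text
False
pressed 104.4 [0.452  0.3593 0.0667] yaw 1.916 w 0.0182 ff 10.5 [-7.3 -4.5 21.2]
 105.3 [0.4512 0.3588 0.1685] yaw 1.916 w 0.0183 ff 0.0 [0.2 0.2 0.2]
lid (array([0.4519, 0.36  ]), array([164. , 136.8]), 0.3458)
[0.0658, 0.0658, 0.0656, 0.0659]
```

View pics/finc.png

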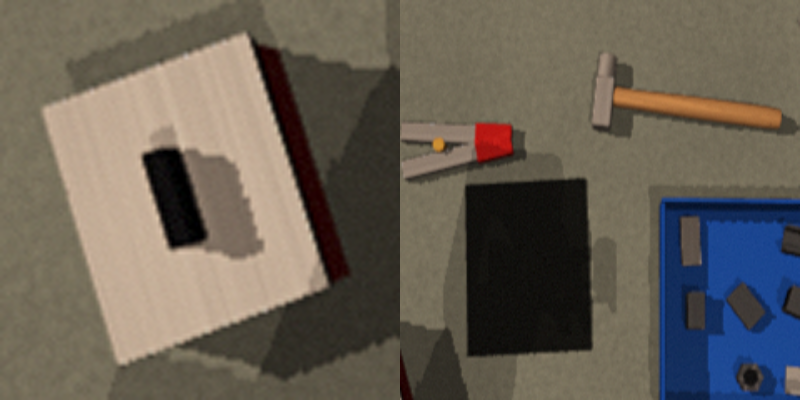

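Run:
```python
from h import *
c=np.array([.4519,.3592])
go(c,.345+np.pi/2); down(c,.098)
print(down(c,.080,force=36,speed=.015)); st("pressed"); up(); st("")
go((.4,.0),0,.25)
p,H=look("fin2"); z=H[...,2]; print(rect((z>.052)&(z<.125),.065,box=(110,220,240,345)))
print([round(float(np.median(z[v-2:v+3,u-2:u+3])),4) for u,v in((140,264),(184,245),(203,300),(154,320))])
```

```text
True
pressed 110.0 [0.452  0.3593 0.0668] yaw 1.916 w 0.0180 ff 2.3 [-1.2 -0.1  4.7]
 110.8 [0.4512 0.3588 0.1687] yaw 1.916 w 0.0176 ff 0.0 [ 0.1 -1.2 -0.6]
(array([0.45190201, 0.35999908]), (163.95785522460938, 136.73843383789062), np.float64(0.3458194237405457))
[0.0665, 0.0663, 0.0663, 0.0665]
```

```bash
python3 -c "
from bench import *
print(hand_in())"
```

```text
the job is handed in; nothing more can be done
None
```

Job handed in at about 111 s: the four arrestors present are in the tin, the stray block is in the crate with the other steel, the lid is back on square with its seal pressed down to a hard stop, and the hammer and clamp were not touched.

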